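Fit a flange bearing and its locking collar to a spindle

TASK

Fit the round four-hole flange bearing to the spindle housing that is held leaning in the vise: flat side first over the shaft, turned so that all four studs pass through its holes, and slid fully home against the housing. Then slide the matching locking collar onto the shaft until it sits flat against the bearing. Do not drop either part, and leave the other things on the bench where they are.

Things in the scene. Friction and masses are not known exactly. Their poses are not given: they have to be found in the camera images.
- bearing_mid (a point): Centre of the round flange bearing, a loose grey casting of about 0.75 kg lying on the bench flat side down, at any angle. On its axis, 19 mm above its flat underside; z points up out of the boss. Its four holes lie midway between its x and y axes (45, 135, 225, 315 degrees), so fingers that close along its x or y stand clear between the holes. Every quarter turn is the same.
- bearing: The same round flange bearing; origin in the centre of its flat underside. Round flange 115 mm across, 10 mm thick, four 13.5 mm through holes on a 90 mm circle; on it a round boss 60 mm across, from 10 to 31 mm above the underside (pinch it here), and in that a steel ring 36 mm across that stands up to 38 mm. A 28.5 mm bore goes right through.
- seat (a point): Where the bearing goes: centre of the flat end face (120 mm across) of the spindle housing, 215 mm above the bench. z points out of the face along the shaft and leans 32 degrees from vertical, roughly towards the robot; x points up the slope of the face, y is level. The bearing is home with its centre 19 mm along z from here, the collar with its centre 46 mm along z from here.
- housing: Aluminium spindle housing, a 60 mm tube with a round end face; frame as seat. It cannot move. On z stands the shaft: 25 mm across, 62 mm long from the face, last 6 mm tapered. Four studs stand on the face parallel to the shaft, on a 90 mm circle midway between x and y (45, 135, 225, 315 degrees): 10 mm across, 26 mm long, last 6 mm tapered.
- vise: Grey bench vise, fixed to the bench, that grips the housing; origin on the bench under the jaw gap. Jaws 140 mm high, 100 mm wide (along x); it reaches 185 mm to +y and 130 mm to -y, where its screw and 165 mm handle bar are, up to 100 mm high.
- collar_mid (a point): Centre of the locking collar, a loose plain steel ring of 0.09 kg lying flat on the bench: 40 mm outside, 28.5 mm bore, 16 mm tall; this point is 8 mm above its underside, z along its axis. Either side may go first.
- collar: The same locking collar; origin in the centre of its underside.
- oval_bearing: Bystander: a similar grey bearing with a long oval flange, 115 by 58 mm, and only two holes; 38 mm tall, origin in the centre of its underside.
- small_collar: Bystander: a smaller steel ring, 30 mm outside with a 15 mm bore, 12 mm tall; origin in the centre of its underside.
- wrench: Bystander: a flat steel wrench, 170 mm long, lying along its x axis; origin in the middle of its underside.
- hammer: Bystander: a hammer lying along its x axis, 260 mm long, handle to -x; origin on its underside.
- grease_tin: Bystander: a closed tin, 72 mm across and 85 mm tall; origin in the centre of its underside.
- tape_measure: Bystander: a tape measure, 62 by 36 by 60 mm tall; origin in the centre of its underside.
- mug: Bystander: a white mug, 80 mm across and 95 mm tall; origin in the centre of its underside.
Things that resemble listed ones, but are neither listed nor needed, are in the scene too. What is shaped like the collar but blue is not meant.

How it is judged:
By the outcome, as a careful person would: the job done as asked, in the order asked, and still so for the second after the job is handed in, with the robot touching nothing.
It also fails if it takes over 72 s, if anything falls off the work surface, if the arm or the gripper's body presses on something with over 40 N, if the wrist force passes 120 N, or if a joint passes its speed limit or range.

ROBOT

A 7-joint arm with a two-finger parallel gripper is mounted at the origin on the work surface. World frame = base frame: x ahead of the robot, y to its left, z up, the work surface at z = 0. Lengths are in m, angles in rad, forces in N, time in s.
With the tool pointing down it reaches from about 0.4 to 0.85 m from the base axis. Payload 4.5 kg.
Tool frame: the origin (TCP) lies midway between the tips of the shut fingers; the grasp point (between the pads) lies 19 mm behind it; z points along the fingers, y is the line along which they close (so a half turn about z gives the same grasp; the last joint's range is limited). The gripper opens to 88 mm and grips with 3 to 60 N. Pads are 18 mm wide; open, the fingers measure 123 mm over their backs; the gripper's body (75 mm by 187 mm) begins 45 mm behind the grasp point.
Start: joints at [-1.152, 0.689, -0.195, 1.565, 0.157, 0.902, -0.215], TCP at [0.235, 0.579, 0.239] pointing down, gripper open.
Joint ranges: [-3.01, 3.01], [-0.46, 2.08], [-1.47, 1.51], [0.13, 2.56], [-1, 4.14], [0.04, 2.09], [-2.66, 2.66]. Speed limits (rad/s): [2.57, 2.57, 3.14, 3.14, 3.14, 3.14, 3.14].

INTERFACE

Orientations are given as a unit quaternion [x, y, z, w].
In Python, from plant import r gives the robot as it stands.
- The arm moves only by the tool carry_out, never from a script. Its argument "plan" is a list of rows, each an object with "rot": the turn, a rotation vector about the tool's x, y, z in rad, a list of three; "xyz": the shift along the tool's x, y, z in m, a list of three; "grip": the closure in counts, from 0 (fully open) to 255 (shut). In form: [{"rot": [wx, wy, wz], "xyz": [dx, dy, dz], "grip": grip}, ...]. A call has 1 to 8 rows; each row is the pose to reach, as a shift and turn from the pose commanded when the call began, along the tool's axes at that moment; what a row does not reach only later rows make up. A row lasts 1/12 s, in which the tool goes at most 41.7 mm and 7.16 degrees, less where a joint would pass 70% of its speed; a pose out of reach is approached as far as the arm can. A call with a gripper value outside its range is refused whole. The fingers move at their own pace and stop on an object; "squeeze" is the grip in N (left out, the last holds). Time passes only in rows, so rows that repeat a pose let the fingers close. It gives the time, the measured TCP pose, the force, the opening and the grip force at its end, in the units of the state.
- r.get_state(): the state, without advancing time (a new reading comes with each control period).
- r.snapshot(name): name is "scene" or "top" or "wrist"; returns the picture (384x512x3 uint8, red, green, blue); there is no depth.
- r.camera_params(name): a dict with "fx", "fy", "cx", "cy" (pixels), "distortion" ([k1, k2, p1, p2, k3] as OpenCV has them; the pictures are not rectified), "position" and "attitude" of the camera in the world; the wrist camera has in their place "hand_eye" (4x4, takes a point from camera to tool coordinates, whose origin is the TCP and whose axes are the flange's). Camera axes: x right, y down, z forward; pixel columns grow to the right and rows downward; lengths in m; the calibration is good to about 2 mm. A picture is of the moment at which its call begins: read the wrist's pose just before it. camera_params takes no time and is no camera call.
- r.finish_job(): hands the job in; it is judged then, once.
The state is a dict: "clock": time; "q": joint angles; "qd": joint speeds; "joint_torque": joint torques, N m; "tool_pos": TCP position; "eef_rot": TCP orientation; "contact_force": force on the tool from outside, world axes, zero at the start; "moment": the same for the moment, N m; "opening": opening from 0.0 (shut) to 1.0 (fully open); "finger_force": force on a finger pad.
Only numpy, scipy, OpenCV 4.12 (cv2) and the standard library are available. Lean on these libraries where they do the work, as an engineer would, in place of code of your own. Each camera call takes 0.05 s, during which the arm holds its last target. There are 200 camera calls.

## Working session

There is one attempt and no reset: what is moved stays moved. The work goes in short steps, Python scripts to look and compute and a tool call to move; the robot and the scene stay as the last step left them, time stands still between calls to the robot, and variables do not carry over. Pictures are saved under pics/ and viewed, at most 10 in all, crops included, and the job is handed in when it is done.

Besides the shell and the picture viewer there is one more tool, called after "Emit:" by a JSON object that holds its "fn" and its "kwargs". carry_out: Moves the arm, as the interface text tells. Its arguments: {"type":"object","properties":{"plan":{"type":"array"},"squeeze":{"type":"number"}},"required":["plan"]}

```bash
ls; mkdir -p pics; python3 - <<'E'
from plant import r
import cv2,json
s=r.get_state(); print({k:s[k] for k in ('clock','tool_pos','eef_rot','opening','contact_force')})
for n in('scene','top','wrist'):
    print(n,r.camera_params(n)); cv2.imwrite(f'pics/{n}0.png',r.snapshot(n)[...,::-1])
E
python3 -c "
import cv2,numpy as np
a=cv2.imread('pics/scene0.png');b=cv2.imread('pics/top0.png')
cv2.imwrite('pics/both.png',cv2.resize(a,(800,600)));cv2.imwrite('pics/topb.png',cv2.resize(b,(800,600)))"
```

```text
pics
{'clock': 0.0, 'tool_pos': array([0.23440943, 0.57871283, 0.23792335]), 'eef_rot': array([ 1.91163460e-01,  9.81557809e-01, -8.85804754e-04, -1.15983612e-04]), 'opening': 0.9961929813951239, 'contact_force': array([ 0.08080069, -0.37757963,  0.69942982])}
scene {'fx': 390.95304433981744, 'fy': 390.95304433981744, 'cx': 264.0275071181089, 'cy': 193.56537978350698, 'distortion': array([-0.02335907,  0.        ,  0.        ,  0.        ,  0.        ]), 'position': array([ 1.38416058, -0.19526184,  0.7603123 ]), 'attitude': array([ 0.69772178,  0.54652856, -0.29572607, -0.35642242])}
top {'fx': 472.94719131231653, 'fy': 472.94719131231653, 'cx': 260.38161591360915, 'cy': 198.510440714982, 'distortion': array([-0.02823665,  0.        ,  0.        ,  0.        ,  0.        ]), 'position': array([0.2990682 , 0.00247416, 1.45347167]), 'attitude': array([-0.70381764,  0.70613198, -0.05431505,  0.05539166])}
wrist {'fx': 292.9388388647424, 'fy': 292.9388388647424, 'cx': 256.5952344769888, 'cy': 191.08427598166, 'distortion': array([-0.05362972,  0.        ,  0.        ,  0.        ,  0.        ]), 'hand_eye': array([[-2.42640737e-05, -9.62323174e-01, -2.71908270e-01,
         7.02929425e-02],
       [ 9.99999828e-01, -1.82900202e-04,  5.58074357e-04,
        -1.50187460e-03],
       [-5.86779964e-04, -2.71908210e-01,  9.62323013e-01,
        -1.46535616e-01],
       [ 0.00000000e+00,  0.00000000e+00,  0.00000000e+00,
         1.00000000e+00]])}
```

View pics/both.png

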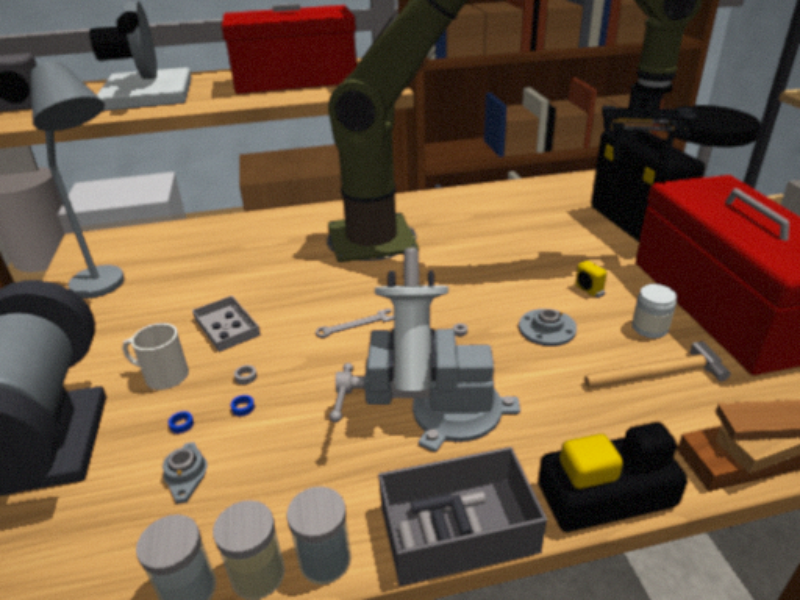

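View pics/topb.png

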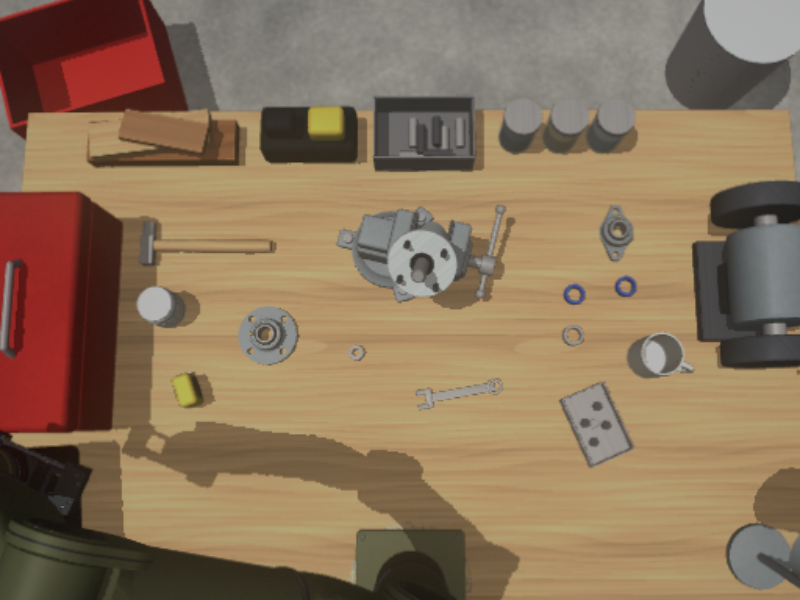

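The scene view shows the vise with the tilted housing in the centre. In the top view (800x600) I see these candidates:
- **Bearings:** the round four-hole one at (267,334), and the oval two-hole one at (617,231), which is not meant.
- **Rings:** a grey one at (573,335), about 22 px (40 mm); a small grey one at (357,352), about 15 px (30 mm); and blue ones at (574,294) and (626,286). The grey ring at (573,335) fits the collar in both colour and size.

Next I'll enlarge these in one crop and measure them.

```bash
cat > h.py <<'E'
import numpy as np, cv2
from scipy.spatial.transform import Rotation as R
from plant import r
def cam(n,s=None):
    p=r.camera_params(n); K=np.array([[p['fx'],0,p['cx']],[0,p['fy'],p['cy']],[0,0,1]])
    T=np.eye(4)
    if n=='wrist':
        s=s or r.get_state(); T[:3,:3]=R.from_quat(s['eef_rot']).as_matrix();T[:3,3]=s['tool_pos'];T=T@p['hand_eye']
    else: T[:3,:3]=R.from_quat(p['attitude']).as_matrix();T[:3,3]=p['position']
    return K,np.array(p['distortion']),T
def ray(c,uv):
    K,d,T=c; u=cv2.undistortPoints(np.float64(uv).reshape(-1,1,2),K,d).reshape(-1,2)
    return T[:3,3],np.c_[u,np.ones(len(u))]@T[:3,:3].T
def onz(c,uv,z):
    o,D=ray(c,uv); return o+D*((z-o[2])/D[:,2])[:,None]
def onplane(c,uv,p,n):
    o,D=ray(c,uv); return o+D*(((p-o)@n)/(D@n))[:,None]
def proj(c,P):
    K,d,T=c; X=(np.atleast_2d(P)-T[:3,3])@T[:3,:3]
    return cv2.projectPoints(X,np.zeros(3),np.zeros(3),K,d)[0].reshape(-1,2)
def snap(n,f):
    s=r.get_state(); im=r.snapshot(n); cv2.imwrite(f'pics/{f}.png',im[...,::-1]); return im,cam(n,s if n=='wrist' else None),s
def toolrel(s,pos,rot):
    "shift and rotvec in tool axes of commanded pose"
    Q=R.from_quat(s['eef_rot']); return Q.inv().apply(np.array(pos)-s['tool_pos']),(Q.inv()*rot).as_rotvec()
E
python3 - <<'E'
from h import *
im=cv2.imread('pics/top0.png'); c=cam('top')
hsv=cv2.cvtColor(im,cv2.COLOR_BGR2HSV)
m=((hsv[...,1]<70)&(hsv[...,2]>60)).astype('u1')*255 if 0 else ((hsv[...,1]<75)&(hsv[...,2]>50)).astype(np.uint8)*255
cs,_=cv2.findContours(m,cv2.RETR_EXTERNAL,cv2.CHAIN_APPROX_NONE)
for k in cs:
    a=cv2.contourArea(k)
    if 30<a<6000:
        x,y,w,h=cv2.boundingRect(k)
        if 60<y<270: print((x,y,w,h),a,onz(c,[[x+w/2-.5,y+h/2-.5]],0.01).round(3)[0])
def crop(im,x,y,w,h,s): return cv2.resize(im[y:y+h,x:x+w],(int(w*s),int(h*s)),interpolation=cv2.INTER_CUBIC)
A=crop(im,145,185,56,56,5); B=crop(im,340,170,84,56,5);C=crop(im,215,125,110,75,5)
D=crop(cv2.imread('pics/scene0.png'),230,150,64,75,5)
out=np.zeros((660,800,3),np.uint8); out[:280,:280]=A; out[:280,280:700]=B; out[285:,:550]=C[:375]; out[285:,555:800]=D[:375,:245]
cv2.imwrite('pics/crop1.png',out[:600])
E
```

```text
(358, 244, 48, 55) 1426.0 [ 0.302 -0.361  0.01 ]
(266, 242, 56, 20) 303.0 [ 0.362 -0.096  0.01 ]
(223, 221, 10, 10) 65.0 [0.442 0.105 0.01 ]
(402, 213, 42, 29) 832.0 [ 0.435 -0.493  0.01 ]
(360, 208, 14, 13) 127.5 [ 0.476 -0.322  0.01 ]
(152, 196, 38, 38) 1068.5 [0.476 0.281 0.01 ]
(87, 183, 32, 27) 600.0 [0.535 0.494 0.01 ]
(0, 167, 13, 62) 259.0 [0.531 0.798 0.01 ]
(89, 141, 11, 29) 213.0 [0.666 0.528 0.01 ]
(444, 137, 68, 96) 5139.0 [ 0.567 -0.673  0.01 ]
(383, 131, 23, 36) 481.0 [ 0.683 -0.417  0.01 ]
(216, 131, 107, 62) 3694.0 [ 0.642 -0.023  0.01 ]
(168, 82, 57, 14) 247.5 [0.884 0.21  0.01 ]
```

View pics/crop1.png

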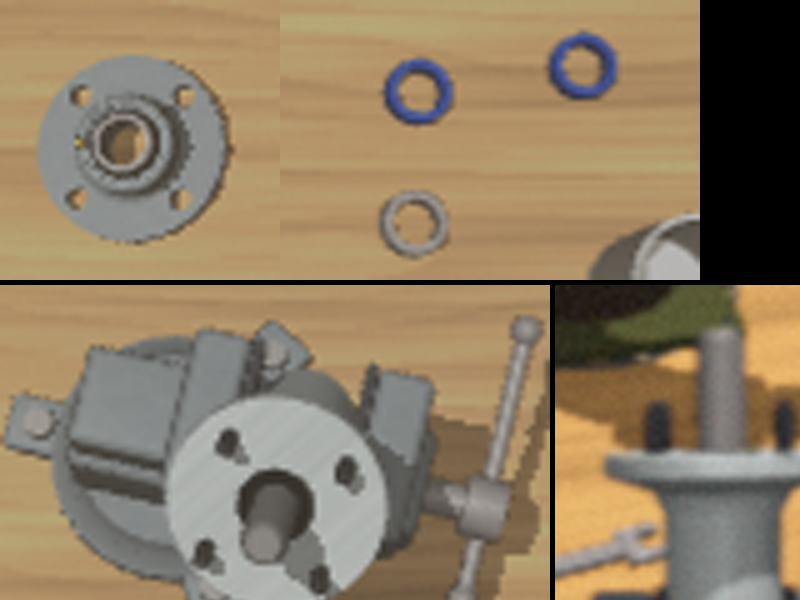

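The crop confirms the choices: the four-hole bearing has its holes near (80,96), (185,96), (75,198) and (180,198). The plain steel ring at (413,222) is grey and 40 mm, and the two rings above it are blue. The housing face centre is near top pixel (270,168), with the shaft tip at about (267.6,177). Next I work out the move to a wrist view above the bearing.

```bash
python3 - <<'E'
from h import *
c=cam('top')
print('seat~',onz(c,[[270.4,168]],.215), 'tip', onz(c,[[267.6,177]],.215+.0526))
s=r.get_state(); d,w=toolrel(s,[.476,.281,.17],R.from_quat([0,1,0,0])); print(d.round(3),w.round(3))
E
```

```text
seat~ [[ 0.57557782 -0.02302869  0.215     ]] tip [[ 0.54033033 -0.01463556  0.2676    ]]
[-0.336 -0.185  0.068] [-0.001 -0.    -0.385]
```

Emit:
{"fn": "carry_out", "kwargs": {"plan": [{"rot":[0,0,-0.12],"xyz":[-0.03,-0.017,0.007],"grip":0},{"rot":[0,0,-0.24],"xyz":[-0.06,-0.034,0.014],"grip":0},{"rot":[0,0,-0.36],"xyz":[-0.095,-0.053,0.02],"grip":0},{"rot":[0,0,-0.385],"xyz":[-0.13,-0.072,0.027],"grip":0},{"rot":[0,0,-0.385],"xyz":[-0.165,-0.09,0.034],"grip":0},{"rot":[0,0,-0.385],"xyz":[-0.2,-0.11,0.041],"grip":0},{"rot":[0,0,-0.385],"xyz":[-0.235,-0.13,0.048],"grip":0},{"rot":[0,0,-0.385],"xyz":[-0.25,-0.138,0.05],"grip":0}]}}

```text
clock: 0.82
tool_pos: [0.4182, 0.3506, 0.1873]
eef_rot: [0.004, 1.0, -0.003, 0.0]
contact_force: [0.3, -1.3, -1.0]
opening: 0.995
finger_force: 0.0
```

```bash
python3 - <<'E'
from h import *
s=r.get_state(); d,w=toolrel(s,[.476,.281,.17],R.from_quat([0,1,0,0])); print(s['clock'],s['tool_pos'],d.round(3),w.round(3))
E
```

```text
0.8167 [0.41815625 0.35055979 0.18727377] [-0.058 -0.069  0.018] [-0.006  0.    -0.007]
```

Emit:
{"fn": "carry_out", "kwargs": {"plan": [{"rot":[0,0,0],"xyz":[-0.029,-0.03,0.009],"grip":0},{"rot":[0,0,0],"xyz":[-0.058,-0.062,0.018],"grip":0},{"rot":[0,0,0],"xyz":[-0.058,-0.062,0.018],"grip":0},{"rot":[0,0,0],"xyz":[-0.058,-0.062,0.018],"grip":0}]}}

```text
clock: 1.15
tool_pos: [0.4746, 0.2916, 0.1697]
eef_rot: [0.003, 1.0, -0.001, -0.0]
contact_force: [-0.7, 0.4, 0.1]
opening: 1.0
finger_force: 0.0
```

```bash
python3 - <<'E'
from h import *
im,c,s=snap('wrist','w1'); print(s['tool_pos'],s['eef_rot'],s['qd'].round(3))
hsv=cv2.cvtColor(im,cv2.COLOR_RGB2HSV)
m=((hsv[...,1]<75)&(hsv[...,2]>50)).astype(np.uint8)*255
p=proj(c,[.476,.281,.01])[0]; print(p)
cs,hi=cv2.findContours(m,cv2.RETR_CCOMP,cv2.CHAIN_APPROX_NONE)
for k,h in zip(cs,hi[0]):
    a=cv2.contourArea(k); M=cv2.moments(k)
    if a>40:
        u=np.array([M['m10'],M['m01']])/M['m00']
        if np.linalg.norm(u-p)<120: print(h[3],u.round(1),a,onz(c,[u],.01)[0].round(4))
b=im[...,::-1].copy(); cv2.imwrite('pics/w1b.png',np.hstack([cv2.resize(b,(400,300)),cv2.resize(cv2.cvtColor(m,cv2.COLOR_GRAY2BGR),(400,300))]))
E
```

```text
[0.4746072  0.29160988 0.16971117] [ 3.44595115e-03  9.99992957e-01 -1.47659637e-03 -1.75585190e-04] [-0.065 -0.016 -0.075  0.003 -0.022 -0.01  -0.016]
[248.1514992  178.29274945]
-1 [257.8 291.9] 10178.5 [0.6173 0.2906 0.01  ]
-1 [246. 175.] 8727.0 [0.4724 0.2788 0.01  ]
175 [274.8 204.6] 88.0 [0.5059 0.3099 0.01  ]
175 [218.  204.5] 86.0 [0.5054 0.2473 0.01  ]
175 [271.5 183. ] 46.0 [0.4814 0.3061 0.01  ]
175 [245.8 179. ] 373.5 [0.4768 0.2785 0.01  ]
175 [247.2 171.6] 193.0 [0.4687 0.2801 0.01  ]
175 [276.  147.4] 124.5 [0.4431 0.3105 0.01  ]
175 [215.9 147.2] 117.5 [0.4424 0.2478 0.01  ]
```

View pics/w1b.png

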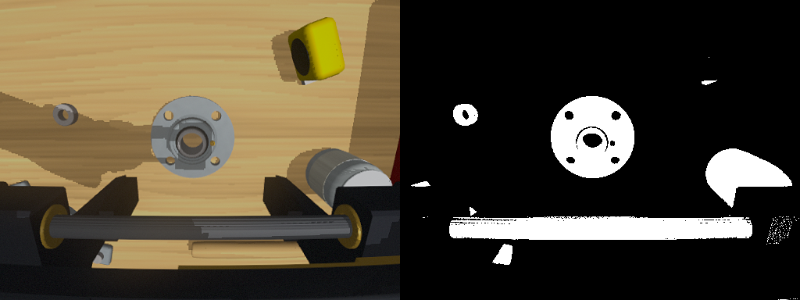

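The wrist view shows the bearing centred near pixel (246,175), with all four holes clear. Its axes line up with the tool's to within about a degree. The small ring and the tape measure are out of the way. Now a circle fit for the centre.

```bash
cat >> h.py <<'E'
from scipy.optimize import least_squares
def greymask(im,s=75,v=50):
    hsv=cv2.cvtColor(im,cv2.COLOR_RGB2HSV); return ((hsv[...,1]<s)&(hsv[...,2]>v)).astype(np.uint8)*255
def fitcircle(P):
    f=lambda q:np.hypot(P[:,0]-q[0],P[:,1]-q[1])-q[2]
    return least_squares(f,[*P[:,:2].mean(0),.03],loss='soft_l1',f_scale=.0007).x
E
python3 - <<'E'
from h import *
im,c,s=snap('wrist','w2'); m=greymask(im)
cs,_=cv2.findContours(m,cv2.RETR_EXTERNAL,cv2.CHAIN_APPROX_NONE)
k=max([k for k in cs if cv2.pointPolygonTest(k,(246,160),False)>0],key=cv2.contourArea)
q=fitcircle(onz(c,k[:,0].astype(float),.010)); print(q)
hc=np.array([.4742,.2789])
d,w=toolrel(s,[q[0],q[1],.0125],R.from_quat([.0040,1,0,0])); print(s['tool_pos'],d.round(4),w.round(4))
E
```

```text
[0.47502572 0.27873012 0.05728088]
[0.47293102 0.29457364 0.1702769 ] [-0.0023 -0.0158  0.1578] [-0.0004 -0.0007  0.0055]
```

Emit:
{"fn": "carry_out", "kwargs": {"plan": [{"rot":[0,0,0],"xyz":[-0.002,-0.016,0.03],"grip":0},{"rot":[0,0,0],"xyz":[-0.002,-0.016,0.065],"grip":0},{"rot":[0,0,0],"xyz":[-0.002,-0.016,0.1],"grip":0},{"rot":[0,0,0],"xyz":[-0.002,-0.016,0.12],"grip":0},{"rot":[0,0,0],"xyz":[-0.002,-0.016,0.12],"grip":0},{"rot":[0,0,0],"xyz":[-0.002,-0.016,0.12],"grip":0}]}}

```text
clock: 1.75
tool_pos: [0.473, 0.2814, 0.0505]
eef_rot: [-0.002, 1.0, 0.0, -0.001]
contact_force: [0.2, 0.5, 0.8]
opening: 0.996
finger_force: 0.0
```

```bash
python3 - <<'E'
from h import *
im,c,s=snap('wrist','w3'); m=greymask(im)
d,w=toolrel(s,[.475,.2787,.0125],R.from_quat([.0040,1,0,0])); print(s['tool_pos'],d.round(4),w.round(4))
cv2.imwrite('pics/w3b.png',np.hstack([cv2.resize(im[...,::-1],(400,300)),cv2.resize(cv2.cvtColor(m,cv2.COLOR_GRAY2BGR),(400,300))]))
cs,_=cv2.findContours(m,cv2.RETR_CCOMP,cv2.CHAIN_APPROX_NONE)
for k in cs:
    a=cv2.contourArea(k)
    if a>100: 
        q=fitcircle(onz(c,k[:,0].astype(float),.010)); print(a,q.round(4))
E
```

```text
[0.47295585 0.28143757 0.05054658] [-0.0021 -0.0028  0.038 ] [ 0.0003 -0.0017  0.0115]
9588.0 [-1317.7767    -2.2386  1318.3055]
898.5 [0.4392 0.1144 0.0123]
19732.0 [0.4736 0.2788 0.0565]
135.0 [0.5048 0.3095 0.0049]
136.5 [0.5041 0.2471 0.0049]
127.5 [0.4861 0.3085 0.0046]
534.5 [0.4781 0.2785 0.009 ]
565.0 [0.4839 0.2786 0.0232]
257.0 [0.4428 0.3101 0.006 ]
252.5 [0.442  0.2479 0.0059]
174.0 [0.3572 0.4269 0.0432]
```

View pics/w3b.png

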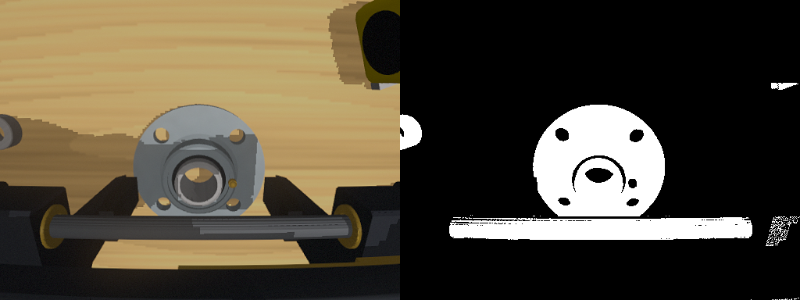

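The bearing sits between the open fingers, with the boss at about (200,175) in the half-size picture. Both fingers will pass beside the boss, clear of the holes.

Emit:
{"fn": "carry_out", "kwargs": {"plan": [{"rot":[0,0,0.011],"xyz":[-0.002,-0.003,0.015],"grip":0},{"rot":[0,0,0.011],"xyz":[-0.002,-0.003,0.03],"grip":0},{"rot":[0,0,0.011],"xyz":[-0.002,-0.003,0.037],"grip":0},{"rot":[0,0,0.011],"xyz":[-0.002,-0.003,0.037],"grip":0},{"rot":[0,0,0.011],"xyz":[-0.002,-0.003,0.037],"grip":100},{"rot":[0,0,0.011],"xyz":[-0.002,-0.003,0.037],"grip":180},{"rot":[0,0,0.011],"xyz":[-0.002,-0.003,0.037],"grip":255},{"rot":[0,0,0.011],"xyz":[-0.002,-0.003,0.037],"grip":255}], "squeeze": 45}}

```text
clock: 2.47
tool_pos: [0.4771, 0.2775, 0.0146]
eef_rot: [0.005, 1.0, 0.001, 0.001]
contact_force: [-0.0, 4.0, -0.8]
opening: 0.719
finger_force: 2.0
```

Emit:
{"fn": "carry_out", "kwargs": {"plan": [{"rot":[0,0,0],"xyz":[0,0,0],"grip":255},{"rot":[0,0,0],"xyz":[0,0,0],"grip":255},{"rot":[0,0,0],"xyz":[0,0,0],"grip":255},{"rot":[0,0,0],"xyz":[0,0,0],"grip":255}]}}

```text
clock: 2.8
tool_pos: [0.4771, 0.2788, 0.0145]
eef_rot: [0.005, 1.0, 0.002, 0.001]
contact_force: [-0.4, 4.9, 5.7]
opening: 0.671
finger_force: 45.0
```

```bash
cat >> h.py <<'E'
def seatrot(az,tilt=np.radians(32)):
    n=np.array([-np.sin(tilt)*np.cos(az),np.sin(tilt)*np.sin(az),np.cos(tilt)]); y=np.cross(n,[np.cos(az),-np.sin(az),0]);y/=np.linalg.norm(y)
    x=np.cross(y,n); return np.c_[x,y,n]
TF=np.diag([-1,1,-1.])  # tool in seat axes
E
python3 - <<'E'
from h import *
s=r.get_state(); S=seatrot(np.radians(13)); print(S.round(2))
d,w=toolrel(s,np.array([.576,-.023,.215])+S@[0,.15,.2],R.from_matrix(S@TF)); print(s['tool_pos'],d.round(4),w.round(4))
E
```

```text
[[ 0.83  0.22 -0.52]
 [-0.19  0.97  0.12]
 [ 0.53  0.    0.85]]
[0.47712397 0.27881463 0.01450248] [-0.0313 -0.1301 -0.3705] [ 0.0645 -0.5548  0.2103]
```

Emit:
{"fn": "carry_out", "kwargs": {"plan": [{"rot":[0,0,0],"xyz":[0,0,-0.02],"grip":255},{"rot":[0,0,0],"xyz":[0,0,-0.05],"grip":255},{"rot":[0,0,0],"xyz":[0,0,-0.08],"grip":255},{"rot":[0,0,0],"xyz":[0,0,-0.11],"grip":255},{"rot":[0,0,0],"xyz":[0,0,-0.14],"grip":255},{"rot":[0,0,0],"xyz":[0,0,-0.16],"grip":255}]}}

```text
clock: 3.3
tool_pos: [0.4759, 0.2743, 0.1747]
eef_rot: [0.006, 1.0, -0.002, -0.001]
contact_force: [1.0, 0.7, -8.1]
opening: 0.671
finger_force: 45.0
```

Emit:
{"fn": "carry_out", "kwargs": {"plan": [{"rot":[0.008,-0.07,0.026],"xyz":[-0.004,-0.01,-0.03],"grip":255},{"rot":[0.016,-0.14,0.052],"xyz":[-0.008,-0.03,-0.06],"grip":255},{"rot":[0.024,-0.21,0.08],"xyz":[-0.012,-0.05,-0.09],"grip":255},{"rot":[0.032,-0.28,0.105],"xyz":[-0.016,-0.07,-0.12],"grip":255},{"rot":[0.04,-0.35,0.13],"xyz":[-0.02,-0.09,-0.15],"grip":255},{"rot":[0.05,-0.42,0.16],"xyz":[-0.025,-0.11,-0.18],"grip":255},{"rot":[0.058,-0.49,0.185],"xyz":[-0.028,-0.12,-0.2],"grip":255},{"rot":[0.0645,-0.555,0.21],"xyz":[-0.031,-0.13,-0.21],"grip":255}]}}

```text
clock: 3.97
tool_pos: [0.5052, 0.1425, 0.3845]
eef_rot: [0.111, 0.955, -0.035, 0.274]
contact_force: [0.2, 0.5, -8.0]
opening: 0.667
finger_force: 45.0
```

Emit:
{"fn": "carry_out", "kwargs": {"plan": [{"rot":[0,0,0],"xyz":[0,0,0],"grip":255},{"rot":[0,0,0],"xyz":[0,0,0],"grip":255},{"rot":[0,0,0],"xyz":[0,0,0],"grip":255}]}}

```text
clock: 4.22
tool_pos: [0.505, 0.146, 0.3817]
eef_rot: [0.108, 0.956, -0.034, 0.271]
contact_force: [0.4, 0.4, -7.0]
opening: 0.67
finger_force: 45.0
```

```bash
python3 - <<'E'
from h import *
im,c,s=snap('wrist','w4'); print(s['tool_pos'],s['eef_rot'],s['qd'].round(2)); np.save('w4.npy',np.r_[s['tool_pos'],s['eef_rot']])
cv2.imwrite('pics/w4b.png',cv2.resize(im[...,::-1],(800,600),interpolation=cv2.INTER_CUBIC))
E
```

```text
[0.5049617  0.1460294  0.38169087] [ 0.10802782  0.95591611 -0.03435933  0.27087601] [ 0.01  0.01 -0.01 -0.02  0.01 -0.   -0.01]
```

View pics/w4b.png

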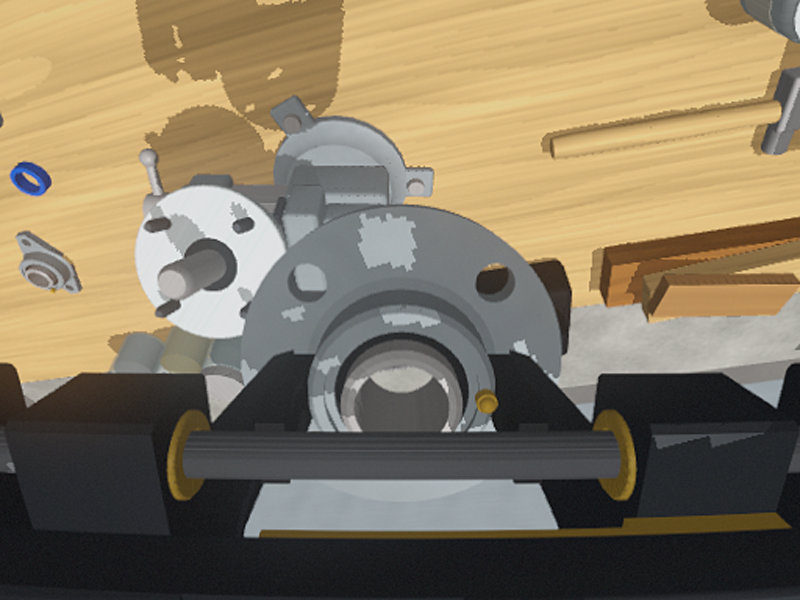

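The view shows the held bearing in the centre, with two of its holes at (310,285) and (495,282). To its left is the face, centred near (212,262). The shaft tip is at (172,280), and the dark studs are at (158,224), (243,224), (168,310) and (247,308). The last stud is partly hidden by the flange. I'll step 30 mm further in +y to clear it, then measure.

Emit:
{"fn": "carry_out", "kwargs": {"plan": [{"rot":[0,0,0],"xyz":[0,0.015,0],"grip":255},{"rot":[0,0,0],"xyz":[0,0.03,0],"grip":255},{"rot":[0,0,0],"xyz":[0,0.03,0],"grip":255},{"rot":[0,0,0],"xyz":[0,0.03,0],"grip":255},{"rot":[0,0,0],"xyz":[0,0.03,0],"grip":255}]}}

```text
clock: 4.68
tool_pos: [0.5129, 0.176, 0.383]
eef_rot: [0.108, 0.955, -0.034, 0.273]
contact_force: [0.6, 0.2, -7.3]
opening: 0.674
finger_force: 45.0
```

```bash
python3 - <<'E'
from h import *
im,c,s=snap('wrist','w5'); print(s['tool_pos'],s['eef_rot']); np.save('w5.npy',np.r_[s['tool_pos'],s['eef_rot']])
g=cv2.cvtColor(im,cv2.COLOR_RGB2GRAY); hsv=cv2.cvtColor(im,cv2.COLOR_RGB2HSV)
white=((g>150)&(hsv[...,1]<40)).astype(np.uint8)*255
cs,_=cv2.findContours(white,cv2.RETR_EXTERNAL,cv2.CHAIN_APPROX_NONE)
for k in cs:
    if cv2.contourArea(k)>400: print('white',cv2.boundingRect(k),cv2.contourArea(k))
dark=(g<75).astype(np.uint8)*255
cs,_=cv2.findContours(dark,cv2.RETR_LIST,cv2.CHAIN_APPROX_NONE)
for k in cs:
    M=cv2.moments(k); x,y,w,h=cv2.boundingRect(k)
    if 20<M['m00']<400 and 40<x<170 and 110<y<230: print('dark',(x,y,w,h),M['m00'],M['m10']/M['m00'],M['m01']/M['m00'])
x0,y0=30,100
A=cv2.resize(im[y0:y0+130,x0:x0+130,::-1],(600,600),interpolation=cv2.INTER_CUBIC);cv2.imwrite('pics/w5b.png',A)
E
```

```text
[0.51293097 0.17602118 0.38295056] [ 0.10826668  0.95540879 -0.03358771  0.27266138]
white (156, 307, 201, 36) 5633.5
white (237, 234, 40, 17) 439.0
white (131, 224, 33, 46) 507.5
white (350, 182, 162, 65) 5881.0
white (228, 136, 38, 36) 972.0
white (159, 136, 25, 39) 564.0
white (61, 96, 98, 119) 5893.5
white (159, 77, 101, 55) 1590.5
white (484, 0, 28, 26) 598.5
```

View pics/w5b.png

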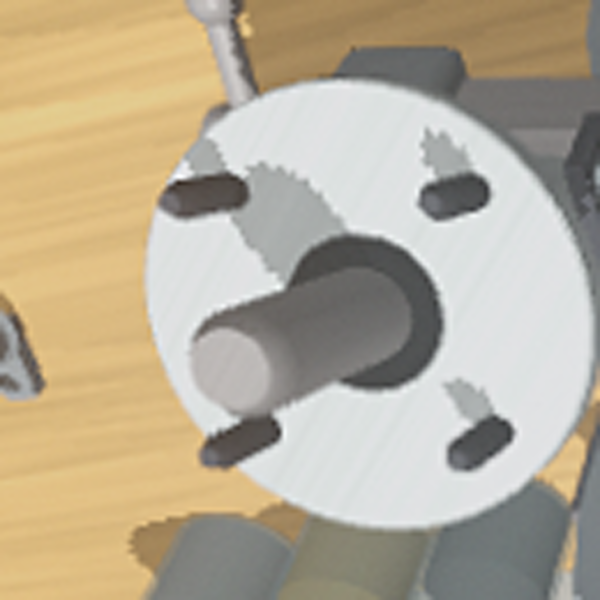

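```bash
cat > seat.py <<'E'
from h import *
def seatfit(im,c,tips,shaft,comp,x0,thr=150,only=True):
    g=cv2.cvtColor(im,cv2.COLOR_RGB2GRAY); hsv=cv2.cvtColor(im,cv2.COLOR_RGB2HSV)
    m=((g>thr)&(hsv[...,1]<40)).astype(np.uint8)
    n,l,st,_=cv2.connectedComponentsWithStats(m); lab=l[comp[1],comp[0]]; print('comp',st[lab])
    k=cv2.convexHull(np.argwhere(l==lab)[:,::-1].astype(np.int32).reshape(-1,1,2))[:,0].astype(float)
    a=np.radians([45,135,225,315]); obj=np.c_[.045*np.cos(a),.045*np.sin(a),np.full(4,.026)]
    obj=np.r_[obj,[[0,0,.062]]]; uv=np.r_[tips,[shaft]]
    def res(q):
        Rm=R.from_rotvec(q[:3]).as_matrix()
        e=(proj(c,obj@Rm.T+q[3:6])-uv)[np.isfinite(uv[:,0])].ravel()
        P=onplane(c,k,q[3:6],Rm[:,2])-q[3:6]
        z=(P@c[2][:3,2]).mean()*0
        f=(np.linalg.norm(P,axis=1)-q[6])*800
        return np.r_[e,f*.5]
    s=least_squares(res,x0,loss='soft_l1'); return s.x,res(s.x)
E
cat > m5.py <<'E'
from seat import *
im=cv2.imread('pics/w5.png')[...,::-1]; v=np.load('w5.npy'); s=dict(tool_pos=v[:3],eef_rot=v[3:]); c=cam('wrist',s)
px=lambda a:(np.array(a,float)+.5)/4.615-.5+[30,100]
tips=px([[462,460],[432,203],[173,200],[214,455]]); sh=px([231,368])
S0=seatrot(np.radians(13)); x0=np.r_[R.from_matrix(S0).as_rotvec(),.576,-.023,.215,.06]
q,e=seatfit(im,c,tips,sh,(115,140),x0)
S=R.from_rotvec(q[:3]).as_matrix(); print(S.round(3),q[3:].round(4)); print('tilt',np.degrees(np.arccos(S[2,2])),'az',np.degrees(np.arctan2(S[1,2],-S[0,2])))
print('res',e[:10].round(2),'contour rms',e[10:].std().round(2))
# bearing in tool frame
g=cv2.cvtColor(im,cv2.COLOR_RGB2GRAY); Q=R.from_quat(s['eef_rot'])
print('seat in tool',Q.inv().apply(q[3:6]-s['tool_pos']).round(4)); print((Q.inv()*R.from_matrix(S@TF)).as_rotvec().round(4))
E
python3 m5.py
python3 - <<'E'
from h import *
im=cv2.imread('pics/w5.png'); cv2.imwrite('pics/w5c.png',cv2.resize(im[120:300,140:380],(800,600),interpolation=cv2.INTER_CUBIC))
E
```

```text
comp [  61   96   98  119 5931]
[[ 0.833  0.238 -0.499]
 [-0.208  0.971  0.115]
 [ 0.512  0.008  0.859]] [ 0.5694 -0.0205  0.2166  0.0605]
tilt 30.802309267662956 az 13.035104159293
res [-0.65  0.04 -0.33 -0.19 -0.77  0.02 -0.69  0.06  0.07  0.58] contour rms 3.43
seat in tool [ 0.0041 -0.1779  0.1945]
[-0.0041  0.019   0.0177]
```

View pics/w5c.png

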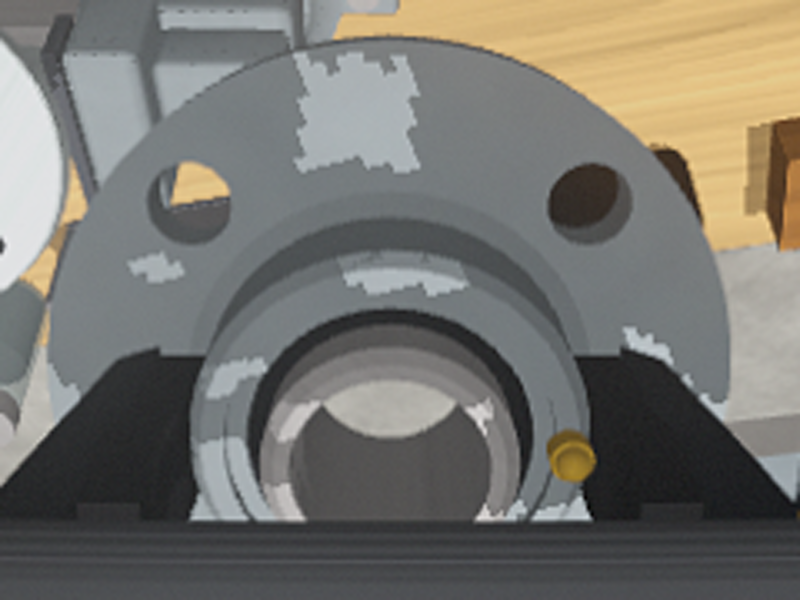

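Both visible holes have clear rims, centred at crop (191,202) and (590,203). The flange edge shows at the top (395,38), left (48,325) and right (731,335). From these I get the bearing's pose in the hand, using the given 32° tilt and level y for the seat.

```bash
cat >> seat.py <<'E'
def inhand(c,s,uv,zt):
    Q=R.from_quat(s['eef_rot']); n=Q.as_matrix()[:,2]
    return Q.inv().apply(onplane(c,uv,s['tool_pos']+n*zt,n)-s['tool_pos'])
def seatfit2(c,tips,sh,shz=.062,fix=True):
    a=np.radians([45,135,225,315]); obj=np.r_[np.c_[.045*np.cos(a),.045*np.sin(a),np.full(4,.026)],[[0,0,shz]]]
    uv=np.r_[tips,[sh]]
    f=lambda q:(proj(c,obj@seatrot(q[0]).T+q[1:4])-uv).ravel()
    s=least_squares(f,[.22,.57,-.02,.215],loss='soft_l1'); return s.x,f(s.x)
def report(q,e,s,b):
    S=seatrot(q[0]); Q=R.from_quat(s['eef_rot']); print('az',np.degrees(q[0]),'pos',q[1:].round(4),'res',e.round(2))
    print('seat in tool',Q.inv().apply(q[1:]-s['tool_pos']).round(4),'rot',(Q.inv()*R.from_matrix(S@TF)).as_rotvec().round(4))
E
cat > m6.py <<'E'
from seat import *
v=np.load('w5.npy'); s=dict(tool_pos=v[:3],eef_rot=v[3:]); c=cam('wrist',s)
px=lambda a:(np.array(a,float)+.5)/4.615-.5+[30,100]
q,e=seatfit2(c,px([[462,460],[432,203],[173,200],[214,455]]),px([231,368])); report(q,e,s,0)
p2=lambda a:(np.array(a,float)+.5)/3.3333-.5+[140,120]
H=inhand(c,s,p2([[191,202],[590,203]]),.0045); print('holes',H.round(4),'yaw',np.degrees(np.arctan2(-(H[1,0]-H[0,0]),H[1,1]-H[0,1])))
E=inhand(c,s,p2([[395,37],[48,325],[731,335],[130,153],[655,147]]),.0045); print(E.round(4), fitcircle(E).round(4))
E
python3 m6.py
```

```text
az 13.430734708134251 pos [ 0.5706 -0.021   0.216 ] res [-0.31 -0.12  0.07 -0.42 -0.1   0.33 -0.3   0.43  0.64 -0.16]
seat in tool [ 0.0033 -0.1781  0.1957] rot [-0.0005 -0.0019  0.0089]
holes [[ 0.0334 -0.0331  0.0045]
 [ 0.0332  0.0306  0.0045]] yaw 0.1752235789053623
[[ 0.0593 -0.0006  0.0045]
 [ 0.0124 -0.0582  0.0045]
 [ 0.0106  0.0556  0.0045]
 [ 0.0414 -0.0423  0.0045]
 [ 0.0423  0.0404  0.0045]] [ 0.0015 -0.0012  0.0578]
```

Emit:
{"fn": "carry_out", "kwargs": {"plan": [{"rot":[0,-0.001,0.006],"xyz":[0,-0.03,0],"grip":255},{"rot":[0,-0.001,0.006],"xyz":[0.001,-0.06,0.01],"grip":255},{"rot":[0,-0.002,0.006],"xyz":[0.001,-0.09,0.02],"grip":255},{"rot":[0,-0.002,0.006],"xyz":[0.002,-0.12,0.03],"grip":255},{"rot":[0,-0.002,0.006],"xyz":[0.002,-0.15,0.04],"grip":255},{"rot":[0,-0.002,0.006],"xyz":[0.002,-0.17,0.05],"grip":255},{"rot":[0,-0.002,0.006],"xyz":[0.002,-0.177,0.06],"grip":255},{"rot":[0,-0.002,0.006],"xyz":[0.002,-0.177,0.07],"grip":255}]}}

```text
clock: 5.4
tool_pos: [0.5062, -0.0093, 0.3238]
eef_rot: [0.114, 0.954, -0.034, 0.274]
contact_force: [0.4, 0.2, -6.9]
opening: 0.671
finger_force: 45.0
```

Emit:
{"fn": "carry_out", "kwargs": {"plan": [{"rot":[0,0,0],"xyz":[0,0,0],"grip":255},{"rot":[0,0,0],"xyz":[0,0,0],"grip":255},{"rot":[0,0,0],"xyz":[0,0,0],"grip":255},{"rot":[0,0,0],"xyz":[0,0,0],"grip":255}]}}

```text
clock: 5.73
tool_pos: [0.5075, -0.0045, 0.3244]
eef_rot: [0.111, 0.955, -0.032, 0.275]
contact_force: [-0.0, 0.5, -8.1]
opening: 0.669
finger_force: 45.0
```

```bash
cat > goal.py <<'E'
from h import *
import sys
S=seatrot(np.radians(13.43)); P=np.array([.5706,-.021,.216]); B=np.array([.0015,-.0012,.0145]); yaw=np.radians(.17)
def rel(h,B=B,yaw=yaw):
    s=r.get_state(); Rt=R.from_matrix(S@TF)*R.from_rotvec([0,0,-yaw])
    pos=P+S@[0,0,h]-Rt.apply(B); d,w=toolrel(s,pos,Rt); print('t',s['clock'],'F',s['contact_force'].round(1),'M',s['moment'].round(2),'rel',d.round(4),w.round(4),'open',s['opening'])
if __name__=='__main__': rel(float(sys.argv[1]))
E
python3 goal.py 0; python3 -c "
from h import *
snap('wrist','w6'); im=cv2.imread('pics/w6.png'); cv2.imwrite('pics/w6b.png',cv2.resize(im[110:290,140:380],(800,600),interpolation=cv2.INTER_CUBIC))"
```

```text
t 5.7333 F [-0.   0.5 -8.1] M [ 0.33  1.41 -0.03] rel [ 0.0009 -0.0004  0.112 ] [ 0.0015  0.002  -0.0002] open 0.668522191603636
```

Emit:
{"fn": "carry_out", "kwargs": {"plan": [{"rot":[0.001,0.002,0],"xyz":[0.001,0,0.015],"grip":255},{"rot":[0.001,0.002,0],"xyz":[0.001,0,0.03],"grip":255},{"rot":[0.001,0.002,0],"xyz":[0.001,0,0.042],"grip":255},{"rot":[0.001,0.002,0],"xyz":[0.001,0,0.042],"grip":255},{"rot":[0.001,0.002,0],"xyz":[0.001,0,0.042],"grip":255},{"rot":[0.001,0.002,0],"xyz":[0.001,0,0.042],"grip":255}]}}

```text
clock: 6.28
tool_pos: [0.5281, -0.0102, 0.2877]
eef_rot: [0.112, 0.955, -0.032, 0.273]
contact_force: [-0.2, 0.6, -8.2]
opening: 0.672
finger_force: 45.0
```

```bash
python3 goal.py 0; python3 -c "
from h import *
im,c,s=snap('wrist','w7'); np.save('w7.npy',np.r_[s['tool_pos'],s['eef_rot']]); im=im[...,::-1]; cv2.imwrite('pics/w7b.png',cv2.resize(im[110:290,140:380],(800,600),interpolation=cv2.INTER_CUBIC))"
```

```text
t 6.2833 F [-0.2  0.6 -8.2] M [ 0.33  1.35 -0.05] rel [-0.0008  0.0006  0.0696] [-0.0002 -0.0017 -0.0016] open 0.6717220894050445
```

View pics/w7b.png

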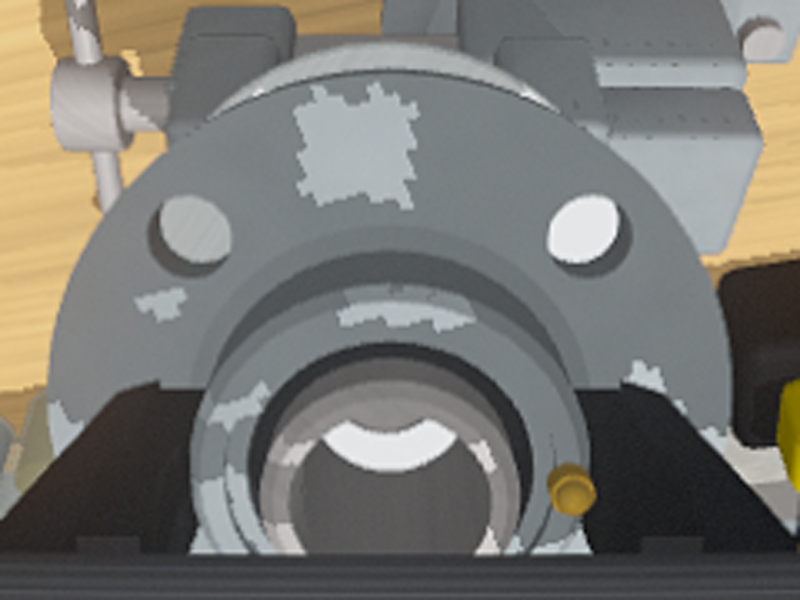

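The crop shows the face through both upper holes and the bore. The bore crescent is symmetric about x=390 and the housing rim shows evenly above the flange, so the part is centred. Next is the slow slide over the shaft.

Emit:
{"fn": "carry_out", "kwargs": {"plan": [{"rot":[0,-0.0015,-0.0015],"xyz":[-0.0008,0.0006,0.002],"grip":255},{"rot":[0,-0.0015,-0.0015],"xyz":[-0.0008,0.0006,0.004],"grip":255},{"rot":[0,-0.0015,-0.0015],"xyz":[-0.0008,0.0006,0.006],"grip":255},{"rot":[0,-0.0015,-0.0015],"xyz":[-0.0008,0.0006,0.008],"grip":255},{"rot":[0,-0.0015,-0.0015],"xyz":[-0.0008,0.0006,0.01],"grip":255},{"rot":[0,-0.0015,-0.0015],"xyz":[-0.0008,0.0006,0.012],"grip":255},{"rot":[0,-0.0015,-0.0015],"xyz":[-0.0008,0.0006,0.014],"grip":255},{"rot":[0,-0.0015,-0.0015],"xyz":[-0.0008,0.0006,0.014],"grip":255}]}}

```text
clock: 7.0
tool_pos: [0.5363, -0.0116, 0.2759]
eef_rot: [0.111, 0.955, -0.033, 0.274]
contact_force: [0.1, -0.8, -8.5]
opening: 0.672
finger_force: 45.0
```

```bash
python3 goal.py 0
```

```text
t 7.0 F [ 0.1 -0.8 -8.5] M [0.36 1.38 0.02] rel [0.0001 0.0001 0.0551] [-0.0011  0.0002  0.0004] open 0.6718080565286628
```

Emit:
{"fn": "carry_out", "kwargs": {"plan": [{"rot":[-0.001,0,0],"xyz":[0,0,0.004],"grip":255},{"rot":[-0.001,0,0],"xyz":[0,0,0.008],"grip":255},{"rot":[-0.001,0,0],"xyz":[0,0,0.012],"grip":255},{"rot":[-0.001,0,0],"xyz":[0,0,0.016],"grip":255},{"rot":[-0.001,0,0],"xyz":[0,0,0.02],"grip":255},{"rot":[-0.001,0,0],"xyz":[0,0,0.024],"grip":255},{"rot":[-0.001,0,0],"xyz":[0,0,0.026],"grip":255},{"rot":[-0.001,0,0],"xyz":[0,0,0.026],"grip":255}]}}

```text
clock: 7.67
tool_pos: [0.5497, -0.0149, 0.2537]
eef_rot: [0.111, 0.955, -0.033, 0.274]
contact_force: [0.3, -0.1, -7.6]
opening: 0.671
finger_force: 45.0
```

```bash
python3 goal.py 0
```

```text
t 7.6667 F [ 0.3 -0.1 -7.6] M [0.31 1.32 0.01] rel [0.     0.0001 0.029 ] [-0.0001 -0.0001  0.0003] open 0.6708637883334736
```

Emit:
{"fn": "carry_out", "kwargs": {"plan": [{"rot":[0,0,0],"xyz":[0,0,0.0015],"grip":255},{"rot":[0,0,0],"xyz":[0,0,0.003],"grip":255},{"rot":[0,0,0],"xyz":[0,0,0.0045],"grip":255},{"rot":[0,0,0],"xyz":[0,0,0.006],"grip":255},{"rot":[0,0,0],"xyz":[0,0,0.0075],"grip":255},{"rot":[0,0,0],"xyz":[0,0,0.009],"grip":255},{"rot":[0,0,0],"xyz":[0,0,0.01],"grip":255},{"rot":[0,0,0],"xyz":[0,0,0.01],"grip":255}]}}

```text
clock: 8.33
tool_pos: [0.5548, -0.016, 0.2456]
eef_rot: [0.111, 0.955, -0.033, 0.274]
contact_force: [0.6, -0.3, -7.7]
opening: 0.672
finger_force: 45.0
```

```bash
python3 goal.py 0
```

```text
t 8.3333 F [ 0.6 -0.3 -7.7] M [ 0.33  1.35 -0.02] rel [ 0.0002 -0.      0.0193] [0.     0.0005 0.0004] open 0.67239117866628
```

Studs entered with no contact force. Continuing down.

Emit:
{"fn": "carry_out", "kwargs": {"plan": [{"rot":[0,0,0],"xyz":[0,0,0.002],"grip":255},{"rot":[0,0,0],"xyz":[0,0,0.004],"grip":255},{"rot":[0,0,0],"xyz":[0,0,0.006],"grip":255},{"rot":[0,0,0],"xyz":[0,0,0.008],"grip":255},{"rot":[0,0,0],"xyz":[0,0,0.01],"grip":255},{"rot":[0,0,0],"xyz":[0,0,0.012],"grip":255},{"rot":[0,0,0],"xyz":[0,0,0.014],"grip":255},{"rot":[0,0,0],"xyz":[0,0,0.015],"grip":255}]}}

```text
clock: 9.0
tool_pos: [0.5626, -0.0179, 0.2328]
eef_rot: [0.111, 0.955, -0.033, 0.274]
contact_force: [1.5, 0.3, -7.7]
opening: 0.673
finger_force: 45.0
```

```bash
python3 goal.py 0
```

```text
t 9.0 F [ 1.5  0.3 -7.7] M [0.37 1.31 0.03] rel [0.0002 0.     0.0042] [-0.      0.0005  0.0003] open 0.6728002676347347
```

Emit:
{"fn": "carry_out", "kwargs": {"plan": [{"rot":[0,0,0],"xyz":[0,0,0.001],"grip":255},{"rot":[0,0,0],"xyz":[0,0,0.002],"grip":255},{"rot":[0,0,0],"xyz":[0,0,0.003],"grip":255},{"rot":[0,0,0],"xyz":[0,0,0.0035],"grip":255},{"rot":[0,0,0],"xyz":[0,0,0.004],"grip":255},{"rot":[0,0,0],"xyz":[0,0,0.004],"grip":255}]}}

```text
clock: 9.5
tool_pos: [0.5646, -0.0183, 0.2296]
eef_rot: [0.111, 0.955, -0.033, 0.274]
contact_force: [-0.7, -0.4, -7.5]
opening: 0.672
finger_force: 45.0
```

Emit:
{"fn": "carry_out", "kwargs": {"plan": [{"rot":[0,0,0],"xyz":[0,0,0.0005],"grip":255},{"rot":[0,0,0],"xyz":[0,0,0.001],"grip":255},{"rot":[0,0,0],"xyz":[0,0,0.001],"grip":255}]}}

```text
clock: 9.75
tool_pos: [0.5651, -0.0184, 0.2288]
eef_rot: [0.111, 0.955, -0.033, 0.274]
contact_force: [-0.1, -0.9, -8.0]
opening: 0.671
finger_force: 45.0
```

```bash
python3 goal.py 0
```

```text
t 9.75 F [-0.1 -0.9 -8. ] M [0.37 1.37 0.04] rel [ 0.0002 -0.0001 -0.0005] [0.0002 0.0006 0.0005] open 0.6713674782930289
```

Emit:
{"fn": "carry_out", "kwargs": {"plan": [{"rot":[0,0,0],"xyz":[0,0,0.0005],"grip":255},{"rot":[0,0,0],"xyz":[0,0,0.001],"grip":255},{"rot":[0,0,0],"xyz":[0,0,0.001],"grip":255}]}}

```text
clock: 10.0
tool_pos: [0.5653, -0.0184, 0.2283]
eef_rot: [0.111, 0.955, -0.033, 0.274]
contact_force: [-3.8, -0.9, -2.2]
opening: 0.674
finger_force: 45.0
```

Emit:
{"fn": "carry_out", "kwargs": {"plan": [{"rot":[0,0,0],"xyz":[0,0,0.0005],"grip":255},{"rot":[0,0,0],"xyz":[0,0,0.0005],"grip":255}]}}

```text
clock: 10.17
tool_pos: [0.5653, -0.0185, 0.2282]
eef_rot: [0.111, 0.955, -0.033, 0.274]
contact_force: [-7.1, -0.0, 3.8]
opening: 0.669
finger_force: 45.0
```

Emit:
{"fn": "carry_out", "kwargs": {"plan": [{"rot":[0,0,0],"xyz":[0,0,0.0005],"grip":255},{"rot":[0,0,0],"xyz":[0,0,0.0005],"grip":255}]}}

```text
clock: 10.33
tool_pos: [0.5653, -0.0185, 0.2282]
eef_rot: [0.111, 0.955, -0.033, 0.275]
contact_force: [-11.0, 2.1, 7.8]
opening: 0.671
finger_force: 45.0
```

Emit:
{"fn": "carry_out", "kwargs": {"plan": [{"rot":[0,0,0],"xyz":[0,0,0.0005],"grip":255},{"rot":[0,0,0],"xyz":[0,0,0.0005],"grip":255},{"rot":[0,0,0],"xyz":[0,0,-0.0005],"grip":200},{"rot":[0,0,0],"xyz":[0,0,-0.0005],"grip":0},{"rot":[0,0,0],"xyz":[0,0,-0.0005],"grip":0},{"rot":[0,0,0],"xyz":[0,0,-0.0005],"grip":0},{"rot":[0,0,0],"xyz":[0,0,-0.0005],"grip":0}]}}

```text
clock: 10.92
tool_pos: [0.5671, -0.0187, 0.2283]
eef_rot: [0.111, 0.954, -0.033, 0.275]
contact_force: [0.8, 0.1, 0.2]
opening: 0.948
finger_force: 0.0
```

Emit:
{"fn": "carry_out", "kwargs": {"plan": [{"rot":[0,0,0],"xyz":[0,0,0],"grip":0},{"rot":[0,0,0],"xyz":[0,0,0],"grip":0},{"rot":[0,0,0],"xyz":[0,0,0],"grip":0},{"rot":[0,0,0],"xyz":[0,0,0],"grip":0}]}}

```text
clock: 11.25
tool_pos: [0.566, -0.0186, 0.2276]
eef_rot: [0.111, 0.955, -0.033, 0.274]
contact_force: [-0.1, -0.1, 0.0]
opening: 0.998
finger_force: 0.0
```

Emit:
{"fn": "carry_out", "kwargs": {"plan": [{"rot":[0,0,0],"xyz":[0,0,-0.01],"grip":0},{"rot":[0,0,0],"xyz":[0,0,-0.03],"grip":0},{"rot":[0,0,0],"xyz":[0,0,-0.06],"grip":0},{"rot":[0,0,0],"xyz":[0,0,-0.1],"grip":0},{"rot":[0,0,0],"xyz":[0,0,-0.13],"grip":0},{"rot":[0,0,0],"xyz":[0,0,-0.14],"grip":0},{"rot":[0,0,0],"xyz":[0,0,-0.14],"grip":0},{"rot":[0,0,0],"xyz":[0,0,-0.14],"grip":0}]}}

```text
clock: 11.92
tool_pos: [0.4935, -0.0012, 0.3461]
eef_rot: [0.11, 0.955, -0.033, 0.274]
contact_force: [0.7, -0.6, -1.1]
opening: 1.0
finger_force: 0.0
```

```bash
python3 - <<'E'
from h import *
c=cam('top'); t=lambda u,v,z:onz(c,[[u/1.5625,v/1.5625]],z)[0].round(3)
print('blue',t(574,294,.01),t(626,286,.01),'mug',t(662,354,.09),'collar',t(573,335,.012),'tray',t(575,390,.02),t(600,384,.02))
im,cc,s=snap('wrist','w8')
y=np.array([.93,.37,0]);y/=np.linalg.norm(y);z=np.array([0,0,-1.]);Rt=R.from_matrix(np.c_[np.cross(y,z),y,z])
d,w=toolrel(s,[.476,-.322,.17],Rt); print(s['tool_pos'],s['q'].round(2),d.round(3),w.round(3),np.linalg.norm(w))
E
```

```text
blue [ 0.556 -0.328  0.01 ] [ 0.572 -0.432  0.01 ] mug [ 0.429 -0.469  0.09 ] collar [ 0.474 -0.322  0.012] tray [ 0.366 -0.32   0.02 ] [ 0.378 -0.369  0.02 ]
[ 0.49346308 -0.00117986  0.34610102] [-0.38  0.21  0.15  2.29  1.02  0.25  0.15] [ 0.046 -0.316  0.18 ] [0.265 0.516 0.936] 1.1010906514526893
```

Emit:
{"fn": "carry_out", "kwargs": {"plan": [{"rot":[0.02,0.04,0.07],"xyz":[0.002,-0.025,0],"grip":0},{"rot":[0.045,0.09,0.16],"xyz":[0.005,-0.055,0.005],"grip":0},{"rot":[0.07,0.14,0.25],"xyz":[0.01,-0.085,0.01],"grip":0},{"rot":[0.1,0.19,0.35],"xyz":[0.015,-0.115,0.03],"grip":0},{"rot":[0.13,0.25,0.46],"xyz":[0.02,-0.15,0.05],"grip":0},{"rot":[0.155,0.3,0.55],"xyz":[0.026,-0.18,0.075],"grip":0},{"rot":[0.18,0.35,0.64],"xyz":[0.032,-0.21,0.1],"grip":0},{"rot":[0.205,0.4,0.73],"xyz":[0.036,-0.24,0.12],"grip":0}]}}

```text
clock: 12.63
tool_pos: [0.4704, -0.2448, 0.2235]
eef_rot: [0.475, 0.878, -0.006, 0.063]
contact_force: [1.0, -0.1, 0.6]
opening: 0.997
finger_force: 0.0
```

Emit:
{"fn": "carry_out", "kwargs": {"plan": [{"rot":[0,0,0],"xyz":[0,0,0],"grip":0},{"rot":[0,0,0],"xyz":[0,0,0],"grip":0}]}}

```text
clock: 12.8
tool_pos: [0.4701, -0.2458, 0.2236]
eef_rot: [0.475, 0.878, -0.007, 0.064]
contact_force: [0.5, 0.7, 0.0]
opening: 1.006
finger_force: 0.0
```

```bash
cat > cg.py <<'E'
from h import *
import sys
def crel(x,y,z):
    s=r.get_state(); yy=np.array([.93,.37,0]);yy/=np.linalg.norm(yy);zz=np.array([0,0,-1.]);Rt=R.from_matrix(np.c_[np.cross(yy,zz),yy,zz])
    d,w=toolrel(s,[x,y,z],Rt); print(s['clock'],s['tool_pos'].round(4),d.round(4),w.round(4),np.abs(s['qd']).max().round(3))
if __name__=='__main__': crel(*map(float,sys.argv[1:]))
E
python3 cg.py .475 -.322 .17
```

```text
12.8 [ 0.4701 -0.2458  0.2236] [-0.0597 -0.0404  0.0592] [0.0592 0.1139 0.2008] 0.058
```

Emit:
{"fn": "carry_out", "kwargs": {"plan": [{"rot":[0.02,0.04,0.07],"xyz":[-0.02,-0.014,0.02],"grip":80},{"rot":[0.04,0.08,0.14],"xyz":[-0.04,-0.028,0.04],"grip":80},{"rot":[0.059,0.114,0.2],"xyz":[-0.06,-0.04,0.059],"grip":80},{"rot":[0.059,0.114,0.2],"xyz":[-0.06,-0.04,0.059],"grip":80},{"rot":[0.059,0.114,0.2],"xyz":[-0.06,-0.04,0.059],"grip":80},{"rot":[0.059,0.114,0.2],"xyz":[-0.06,-0.04,0.059],"grip":80}]}}

```text
clock: 13.3
tool_pos: [0.4772, -0.3174, 0.1726]
eef_rot: [0.558, 0.83, 0.001, 0.001]
contact_force: [0.4, -0.2, 0.5]
opening: 0.686
finger_force: 0.0
```

```bash
cat > cf.py <<'E'
from h import *
import sys
n=sys.argv[1]; im,c,s=snap('wrist',n); m=greymask(im)
cs,hi=cv2.findContours(m,cv2.RETR_CCOMP,cv2.CHAIN_APPROX_NONE)
for k,h in zip(cs,hi[0]):
    a=cv2.contourArea(k)
    if a>60:
        z=.016; q=fitcircle(onz(c,k[:,0].astype(float),z))
        if .01<q[2]<.03 and np.hypot(q[0]-.475,q[1]+.322)<.05: print(h[3],a,q.round(4),k[:,0].mean(0).round(0))
print('open',s['opening'])
E
python3 cf.py w9; python3 cg.py .475 -.322 .05
```

```text
-1 1066.0 [ 0.472  -0.322   0.0198] [251. 178.]
571 477.5 [ 0.4718 -0.3214  0.0133] [251. 177.]
open 0.685598427004663
13.35 [ 0.4774 -0.317   0.173 ] [-0.0036 -0.0046  0.123 ] [0.004  0.0006 0.0095] 0.01
```

Emit:
{"fn": "carry_out", "kwargs": {"plan": [{"rot":[0.002,0,0.005],"xyz":[-0.0025,-0.007,0.035],"grip":80},{"rot":[0.004,0,0.009],"xyz":[-0.0025,-0.007,0.07],"grip":80},{"rot":[0.004,0,0.009],"xyz":[-0.0025,-0.007,0.1],"grip":80},{"rot":[0.004,0,0.009],"xyz":[-0.0025,-0.007,0.123],"grip":80},{"rot":[0.004,0,0.009],"xyz":[-0.0025,-0.007,0.123],"grip":80},{"rot":[0.004,0,0.009],"xyz":[-0.0025,-0.007,0.123],"grip":80}]}}

```text
clock: 13.85
tool_pos: [0.4719, -0.3223, 0.0496]
eef_rot: [0.562, 0.827, -0.0, -0.001]
contact_force: [0.5, 0.1, 0.7]
opening: 0.684
finger_force: 0.0
```

```bash
python3 cf.py w10; python3 cg.py .472 -.322 .004
```

```text
-1 2832.0 [ 0.4716 -0.3215  0.0204] [259. 216.]
532 1015.0 [ 0.4711 -0.3201  0.012 ] [258. 214.]
open 0.6844590296036829
13.9 [ 0.4727 -0.3232  0.0507] [ 0.0014 -0.0003  0.0467] [ 0.0005  0.0014 -0.0012] 0.021
```

Emit:
{"fn": "carry_out", "kwargs": {"plan": [{"rot":[0,0.001,0],"xyz":[0.0018,0,0.02],"grip":80},{"rot":[0,0.001,0],"xyz":[0.0018,0,0.035],"grip":80},{"rot":[0,0.001,0],"xyz":[0.0018,0,0.043],"grip":80},{"rot":[0,0.001,0],"xyz":[0.0018,0,0.0465],"grip":80},{"rot":[0,0.001,0],"xyz":[0.0018,0,0.0465],"grip":80},{"rot":[0,0.001,0],"xyz":[0.0018,0,0.0465],"grip":80},{"rot":[0,0.001,0],"xyz":[0.0018,0,0.0465],"grip":255},{"rot":[0,0.001,0],"xyz":[0.0018,0,0.0465],"grip":255}], "squeeze": 30}}

```text
clock: 14.57
tool_pos: [0.4717, -0.3227, 0.0036]
eef_rot: [0.563, 0.827, -0.0, 0.0]
contact_force: [-0.2, -0.0, 0.1]
opening: 0.559
finger_force: 0.0
```

Emit:
{"fn": "carry_out", "kwargs": {"plan": [{"rot":[0,0,0],"xyz":[0,0,0],"grip":255},{"rot":[0,0,0],"xyz":[0,0,0],"grip":255},{"rot":[0,0,0],"xyz":[0,0,0],"grip":255},{"rot":[0,0,0],"xyz":[0,0,0],"grip":255},{"rot":[0,0,0],"xyz":[0,0,0],"grip":255}]}}

```text
clock: 14.98
tool_pos: [0.4717, -0.3225, 0.0032]
eef_rot: [0.563, 0.827, -0.0, 0.0]
contact_force: [0.5, 0.6, 5.7]
opening: 0.443
finger_force: 30.0
```

Emit:
{"fn": "carry_out", "kwargs": {"plan": [{"rot":[0,0,0],"xyz":[0,0,-0.015],"grip":255},{"rot":[0,0,0],"xyz":[0,0,-0.045],"grip":255},{"rot":[0,0,0],"xyz":[0,0,-0.08],"grip":255},{"rot":[0,0,0],"xyz":[0,0,-0.115],"grip":255},{"rot":[0,0,0],"xyz":[0,0,-0.15],"grip":255},{"rot":[0,0,0],"xyz":[0,0,-0.18],"grip":255},{"rot":[0,0,0],"xyz":[0,0,-0.2],"grip":255},{"rot":[0,0,0],"xyz":[0,0,-0.2],"grip":255}]}}

```text
clock: 15.65
tool_pos: [0.4732, -0.3238, 0.2068]
eef_rot: [0.563, 0.827, 0.0, 0.003]
contact_force: [0.3, 0.2, -0.6]
opening: 0.447
finger_force: 30.0
```

```bash
python3 - <<'E'
from h import *
im,c,s=snap('wrist','w11'); np.save('w11.npy',np.r_[s['tool_pos'],s['eef_rot']])
S=seatrot(np.radians(13.43)); P=np.array([.5706,-.021,.216]); Rt=R.from_matrix(S@TF)
d,w=toolrel(s,P+S@[0,0,.2],Rt); print(s['tool_pos'],s['opening'],d.round(3),w.round(3))
crop=im[180:300,170:350,::-1]; crop=cv2.resize(crop,(800,533),interpolation=cv2.INTER_CUBIC); cv2.imwrite('pics/w11b.png',crop)
E
```

```text
[ 0.47319433 -0.32380725  0.20676518] 0.4468970008981365 [ 0.306  0.115 -0.18 ] [-0.267 -0.507 -0.935]
```

View pics/w11b.png

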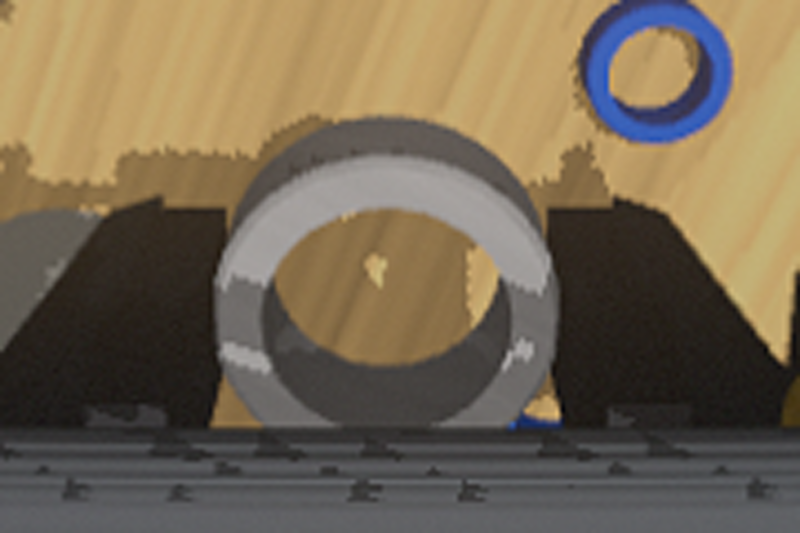

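The collar is held squarely between the fingers. Its outer top edge is at (390,154), (216,305) and (558,300), and its bore rim is at (388,208), (262,310) and (512,315). The blue ring at (655,70) was left untouched.

```bash
python3 - <<'E'
from seat import *
v=np.load('w11.npy'); s=dict(tool_pos=v[:3],eef_rot=v[3:]); c=cam('wrist',s)
p=lambda a:(np.array(a,float)+.5)/4.4444-.5+[170,180]
for a in ([[390,154],[216,305],[558,300],[290,183],[490,181]],[[388,208],[262,310],[512,315]]):
    E=inhand(c,s,p(a),-.0128); print(fitcircle(E).round(4))
E
```

```text
[ 0.0003 -0.0011  0.0194]
[-0.0009 -0.0012  0.0143]
```

Emit:
{"fn": "carry_out", "kwargs": {"plan": [{"rot":[0,0,0],"xyz":[0,0,-0.03],"grip":255},{"rot":[0,0,-0.08],"xyz":[0.01,0.005,-0.06],"grip":255},{"rot":[-0.03,-0.05,-0.16],"xyz":[0.03,0.015,-0.09],"grip":255},{"rot":[-0.06,-0.1,-0.24],"xyz":[0.055,0.025,-0.12],"grip":255},{"rot":[-0.09,-0.16,-0.32],"xyz":[0.085,0.035,-0.14],"grip":255},{"rot":[-0.12,-0.22,-0.41],"xyz":[0.115,0.045,-0.16],"grip":255},{"rot":[-0.15,-0.28,-0.51],"xyz":[0.145,0.055,-0.18],"grip":255},{"rot":[-0.17,-0.32,-0.6],"xyz":[0.175,0.065,-0.18],"grip":255}]}}

```text
clock: 16.37
tool_pos: [0.4679, -0.1339, 0.3844]
eef_rot: [0.283, 0.942, -0.019, 0.179]
contact_force: [0.1, -0.2, -0.8]
opening: 0.444
finger_force: 30.0
```

Emit:
{"fn": "carry_out", "kwargs": {"plan": [{"rot":[0,0,0],"xyz":[0,0,0],"grip":255},{"rot":[0,0,0],"xyz":[0,0,0],"grip":255}]}}

```text
clock: 16.53
tool_pos: [0.4662, -0.1341, 0.3812]
eef_rot: [0.284, 0.943, -0.019, 0.174]
contact_force: [0.2, 0.3, -0.9]
opening: 0.439
finger_force: 30.0
```

```bash
python3 -c "
import goal,numpy as np
goal.rel(.11,B=np.array([.0015,-.0012,.0032]),yaw=0)"
```

```text
t 16.5333 F [ 0.2  0.3 -0.9] M [0.1  0.34 0.02] rel [0.0538 0.1287 0.062 ] [-0.093  -0.1988 -0.333 ] open 0.43942191582957013
```

Emit:
{"fn": "carry_out", "kwargs": {"plan": [{"rot":[-0.016,-0.034,-0.056],"xyz":[0.009,0.022,-0.01],"grip":255},{"rot":[-0.032,-0.067,-0.112],"xyz":[0.018,0.043,-0.01],"grip":255},{"rot":[-0.048,-0.1,-0.168],"xyz":[0.027,0.065,0],"grip":255},{"rot":[-0.064,-0.134,-0.224],"xyz":[0.036,0.086,0.015],"grip":255},{"rot":[-0.08,-0.17,-0.28],"xyz":[0.045,0.107,0.03],"grip":255},{"rot":[-0.093,-0.199,-0.333],"xyz":[0.0555,0.1287,0.045],"grip":255},{"rot":[-0.093,-0.199,-0.333],"xyz":[0.0555,0.1287,0.055],"grip":255},{"rot":[-0.093,-0.199,-0.333],"xyz":[0.0555,0.1287,0.06],"grip":255}]}}

```text
clock: 17.2
tool_pos: [0.5142, -0.0068, 0.3134]
eef_rot: [0.114, 0.954, -0.033, 0.274]
contact_force: [1.2, -1.3, -1.4]
opening: 0.443
finger_force: 30.0
```

Emit:
{"fn": "carry_out", "kwargs": {"plan": [{"rot":[0,0,0],"xyz":[0,0,0],"grip":255},{"rot":[0,0,0],"xyz":[0,0,0],"grip":255},{"rot":[0,0,0],"xyz":[0,0,0],"grip":255}]}}

```text
clock: 17.45
tool_pos: [0.5142, -0.0083, 0.3154]
eef_rot: [0.115, 0.954, -0.034, 0.275]
contact_force: [0.4, 0.3, -0.2]
opening: 0.444
finger_force: 30.0
```

```bash
cat > cgoal.py <<'E'
import goal,numpy as np,sys
goal.rel(float(sys.argv[1]),B=np.array([-.0004,-.0012,.0032]),yaw=0)
E
python3 cgoal.py .062
python3 - <<'E'
from seat import *
im,c,s=snap('wrist','w12'); g=cv2.cvtColor(im,cv2.COLOR_RGB2GRAY)
S=seatrot(np.radians(13.43)); P=np.array([.5706,-.021,.216])
print('pred tip px',proj(c,P+S@[0,0,.062]).round(1),'bearing rim top px',proj(c,P+S@[-.0575,0,.010]).round(1))
# bearing flange outline (seated): grey-vs-surrounding edge along the column of its axis
col=g[:,int(proj(c,P+S@[-.0575,0,.010])[0,0])].astype(int); d=np.diff(col); i=np.argsort(-abs(d))[:8]; print(sorted(zip(i.tolist(),d[i].tolist())))
E
```

```text
t 17.45 F [ 0.4  0.3 -0.2] M [0.12 0.56 0.03] rel [0.0042 0.0021 0.0497] [-0.004   0.0031 -0.0054] open 0.4442804593905875
pred tip px [[259.8 204.3]] bearing rim top px [[259.2 119.2]]
[(165, -61), (166, -57), (192, 56), (205, -57), (254, 53), (261, -51), (306, 53), (339, -56)]
```

Emit:
{"fn": "carry_out", "kwargs": {"plan": [{"rot":[-0.004,0.003,-0.005],"xyz":[0.004,0.002,0.012],"grip":255},{"rot":[-0.004,0.003,-0.005],"xyz":[0.0042,0.0021,0.025],"grip":255},{"rot":[-0.004,0.003,-0.005],"xyz":[0.0042,0.0021,0.037],"grip":255},{"rot":[-0.004,0.003,-0.005],"xyz":[0.0042,0.0021,0.041],"grip":255},{"rot":[-0.004,0.003,-0.005],"xyz":[0.0042,0.0021,0.041],"grip":255},{"rot":[-0.004,0.003,-0.005],"xyz":[0.0042,0.0021,0.041],"grip":255},{"rot":[-0.004,0.003,-0.005],"xyz":[0.0042,0.0021,0.041],"grip":255}]}}

```text
clock: 18.08
tool_pos: [0.5325, -0.0098, 0.2796]
eef_rot: [0.112, 0.954, -0.031, 0.275]
contact_force: [0.4, -0.7, -0.7]
opening: 0.443
finger_force: 30.0
```

```bash
python3 cgoal.py .062
```

```text
t 18.0833 F [ 0.4 -0.7 -0.7] M [ 0.15  0.59 -0.01] rel [ 0.0005 -0.0008  0.0097] [0.002  0.002  0.0004] open 0.4434523905662363
```

Emit:
{"fn": "carry_out", "kwargs": {"plan": [{"rot":[0.002,0.002,0],"xyz":[0.0005,-0.0008,0.002],"grip":255},{"rot":[0.002,0.002,0],"xyz":[0.0005,-0.0008,0.005],"grip":255},{"rot":[0.002,0.002,0],"xyz":[0.0005,-0.0008,0.008],"grip":255},{"rot":[0.002,0.002,0],"xyz":[0.0005,-0.0008,0.0105],"grip":255},{"rot":[0.002,0.002,0],"xyz":[0.0005,-0.0008,0.0125],"grip":255},{"rot":[0.002,0.002,0],"xyz":[0.0005,-0.0008,0.0145],"grip":255},{"rot":[0.002,0.002,0],"xyz":[0.0005,-0.0008,0.0165],"grip":255},{"rot":[0.002,0.002,0],"xyz":[0.0005,-0.0008,0.0165],"grip":255}]}}

```text
clock: 18.75
tool_pos: [0.5408, -0.0125, 0.2645]
eef_rot: [0.112, 0.955, -0.033, 0.274]
contact_force: [1.5, 0.3, -0.9]
opening: 0.444
finger_force: 30.0
```

```bash
python3 cgoal.py .038
```

```text
t 18.75 F [ 1.5  0.3 -0.9] M [-0.05  0.41 -0.1 ] rel [-0.0002 -0.0001  0.0163] [-0.0006 -0.0004  0.0014] open 0.4444109755612694
```

Emit:
{"fn": "carry_out", "kwargs": {"plan": [{"rot":[0,0,0],"xyz":[0,0,0.002],"grip":255},{"rot":[0,0,0],"xyz":[0,0,0.004],"grip":255},{"rot":[0,0,0],"xyz":[0,0,0.006],"grip":255},{"rot":[0,0,0],"xyz":[0,0,0.008],"grip":255},{"rot":[0,0,0],"xyz":[0,0,0.01],"grip":255},{"rot":[0,0,0],"xyz":[0,0,0.012],"grip":255},{"rot":[0,0,0],"xyz":[0,0,0.0135],"grip":255},{"rot":[0,0,0],"xyz":[0,0,0.014],"grip":255}]}}

```text
clock: 19.42
tool_pos: [0.5479, -0.0142, 0.2528]
eef_rot: [0.112, 0.955, -0.033, 0.274]
contact_force: [0.3, -3.7, 4.3]
opening: 0.443
finger_force: 30.0
```

```bash
python3 cgoal.py .038
```

```text
t 19.4167 F [ 0.3 -3.7  4.3] M [-0.58  0.07 -0.36] rel [-0.0002 -0.0001  0.0025] [-0.0006 -0.0001  0.0012] open 0.4434467701141762
```

Emit:
{"fn": "carry_out", "kwargs": {"plan": [{"rot":[0,0,0],"xyz":[0,-0.0007,0],"grip":255},{"rot":[0,0,0],"xyz":[0,-0.0007,0],"grip":255},{"rot":[0,0,0],"xyz":[0,-0.0007,0],"grip":255}]}}

```text
clock: 19.67
tool_pos: [0.5478, -0.0142, 0.2528]
eef_rot: [0.111, 0.955, -0.032, 0.274]
contact_force: [2.7, -3.2, 1.1]
opening: 0.446
finger_force: 30.0
```

```bash
python3 cgoal.py .038
```

```text
t 19.6667 F [ 2.7 -3.2  1.1] M [-0.36 -0.1  -0.18] rel [-0.0002 -0.0001  0.0026] [ 0.0005 -0.0003  0.0019] open 0.4456213393570849
```

Emit:
{"fn": "carry_out", "kwargs": {"plan": [{"rot":[0,0,0],"xyz":[0,-0.0003,0.0007],"grip":255},{"rot":[0,0,0],"xyz":[0,-0.0003,0.0014],"grip":255},{"rot":[0,0,0],"xyz":[0,-0.0003,0.0014],"grip":255}]}}

```text
clock: 19.92
tool_pos: [0.5483, -0.0146, 0.2517]
eef_rot: [0.111, 0.955, -0.032, 0.274]
contact_force: [1.9, -1.4, 4.1]
opening: 0.441
finger_force: 30.0
```

```bash
python3 cgoal.py .038
```

```text
t 19.9167 F [ 1.9 -1.4  4.1] M [-0.33 -0.19 -0.18] rel [-0.0004  0.0002  0.0014] [ 0.0007 -0.0004  0.0021] open 0.44066184601535363
```

Sliding with light friction; about 2.4 mm should remain.

Emit:
{"fn": "carry_out", "kwargs": {"plan": [{"rot":[0,0,0],"xyz":[0,0,0.0007],"grip":255},{"rot":[0,0,0],"xyz":[0,0,0.0014],"grip":255},{"rot":[0,0,0],"xyz":[0,0,0.0014],"grip":255}]}}

```text
clock: 20.17
tool_pos: [0.5489, -0.0149, 0.2504]
eef_rot: [0.111, 0.955, -0.032, 0.273]
contact_force: [1.2, -2.1, 3.3]
opening: 0.443
finger_force: 30.0
```

Emit:
{"fn": "carry_out", "kwargs": {"plan": [{"rot":[0,0,0],"xyz":[0,0,0.0007],"grip":255},{"rot":[0,0,0],"xyz":[0,0,0.0007],"grip":255}]}}

```text
clock: 20.33
tool_pos: [0.5493, -0.015, 0.2498]
eef_rot: [0.111, 0.955, -0.032, 0.273]
contact_force: [3.0, -2.1, 3.1]
opening: 0.445
finger_force: 30.0
```

Emit:
{"fn": "carry_out", "kwargs": {"plan": [{"rot":[0,0,0],"xyz":[0,0,0.0005],"grip":255},{"rot":[0,0,0],"xyz":[0,0,0.0005],"grip":255}]}}

```text
clock: 20.5
tool_pos: [0.5494, -0.0151, 0.2496]
eef_rot: [0.111, 0.955, -0.032, 0.274]
contact_force: [0.4, -2.3, 6.4]
opening: 0.441
finger_force: 30.0
```

```bash
python3 cgoal.py .038
```

```text
t 20.5 F [ 0.4 -2.3  6.4] M [-0.45 -0.24 -0.2 ] rel [-0.0005  0.0003 -0.0011] [ 0.0004 -0.0004  0.0019] open 0.4410459593333166
```

Emit:
{"fn": "carry_out", "kwargs": {"plan": [{"rot":[0,0,0],"xyz":[0,0,0.0005],"grip":255},{"rot":[0,0,0],"xyz":[0,0,0.0005],"grip":255}]}}

```text
clock: 20.67
tool_pos: [0.5494, -0.0151, 0.2495]
eef_rot: [0.111, 0.955, -0.032, 0.274]
contact_force: [-2.5, -1.7, 11.2]
opening: 0.44
finger_force: 30.0
```

Emit:
{"fn": "carry_out", "kwargs": {"plan": [{"rot":[0,0,0],"xyz":[0,0,0.0005],"grip":255},{"rot":[0,0,0],"xyz":[0,0,0.0005],"grip":255}]}}

```text
clock: 20.83
tool_pos: [0.5495, -0.0151, 0.2495]
eef_rot: [0.111, 0.955, -0.032, 0.274]
contact_force: [-6.6, -1.7, 15.1]
opening: 0.441
finger_force: 30.0
```

```bash
python3 cgoal.py .038
```

```text
t 20.8333 F [-6.6 -1.7 15.1] M [-0.57 -0.2  -0.3 ] rel [-0.0005  0.0004 -0.0012] [0.0007 0.0005 0.0021] open 0.4408726870842888
```

Emit:
{"fn": "carry_out", "kwargs": {"plan": [{"rot":[0,0,0],"xyz":[0,0,-0.0005],"grip":160},{"rot":[0,0,0],"xyz":[0,0,-0.0005],"grip":80},{"rot":[0,0,0],"xyz":[0,0,-0.0005],"grip":80},{"rot":[0,0,0],"xyz":[0,0,-0.0005],"grip":80},{"rot":[0,0,0],"xyz":[0,0,-0.0005],"grip":80},{"rot":[0,0,0],"xyz":[0,0,-0.0005],"grip":80}]}}

```text
clock: 21.33
tool_pos: [0.549, -0.0146, 0.2482]
eef_rot: [0.111, 0.955, -0.032, 0.272]
contact_force: [-0.1, 0.2, 0.5]
opening: 0.688
finger_force: 0.0
```

Emit:
{"fn": "carry_out", "kwargs": {"plan": [{"rot":[0,0,0],"xyz":[0,0,-0.005],"grip":80},{"rot":[0,0,0],"xyz":[0,0,-0.015],"grip":80},{"rot":[0,0,0],"xyz":[0,0,-0.035],"grip":80},{"rot":[0,0,0],"xyz":[0,0,-0.065],"grip":80},{"rot":[0,0,0],"xyz":[0,0,-0.1],"grip":80},{"rot":[0,0,0],"xyz":[0,0,-0.13],"grip":80},{"rot":[0,0,0],"xyz":[0,0,-0.15],"grip":80},{"rot":[0,0,0],"xyz":[0,0,-0.15],"grip":80}]}}

```text
clock: 22.0
tool_pos: [0.4794, 0.0001, 0.3678]
eef_rot: [0.113, 0.954, -0.034, 0.275]
contact_force: [0.7, -1.7, 1.0]
opening: 0.686
finger_force: 0.0
```

```bash
python3 - <<'E'
from h import *
im,c,s=snap('wrist','w13'); g=cv2.cvtColor(im,cv2.COLOR_RGB2GRAY)
S=seatrot(np.radians(13.43)); P=np.array([.5706,-.021,.215])
print(s['opening'],s['contact_force'].round(1))
# where is the collar's outer top edge / flange edge along the up-image line through the axis? compare with prediction if home
e=cv2.Canny(g,50,120)
for n,h,rr in (('flange',.010,.0575),('collar top',.054,.020),('shaft tip',.062,.0095),('boss',.031,.03)):
    a=np.radians(np.arange(150,211,3)); Q=np.c_[rr*np.cos(a),rr*np.sin(a),np.full(len(a),h)]
    # distance from predicted circle points to nearest edge pixel, and best height shift
    D=cv2.distanceTransform(255-e,cv2.DIST_L2,5)
    for dh in (0,.004,.01):
        uv=proj(c,P+(Q+[0,0,dh])@S.T).round().astype(int); ok=(uv[:,0]>=0)&(uv[:,0]<512)&(uv[:,1]>=0)&(uv[:,1]<384)
        print(n,dh,uv[10],D[uv[ok,1],uv[ok,0]].mean().round(2))
E
```

```text
0.685527289367925 [ 0.7 -1.7  1. ]
flange 0 [259 119] 1.03
flange 0.004 [259 119] 1.02
flange 0.01 [259 119] 0.88
collar top 0 [259 162] 0.0
collar top 0.004 [259 162] 0.67
collar top 0.01 [259 164] 1.8
shaft tip 0 [259 174] 1.44
shaft tip 0.004 [259 175] 0.61
shaft tip 0.01 [259 177] 0.64
boss 0 [259 148] 0.85
boss 0.004 [259 148] 0.47
boss 0.01 [259 149] 0.48
```

The collar's top edge lies exactly where it should when home, and both parts met firm stops at the expected depths. I'm handing in.

```bash
python3 -c "
from plant import r
print(r.finish_job())"
```

```text
the job is handed in; nothing more can be done
None
```

The flange bearing is fully home over the four studs and the steel collar sits flat against it; neither part was dropped, nothing else was knowingly touched, and I handed the job in at about 22 s (no verdict was returned).

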